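Slide the top build plate off the stack and register it on the printer bed

ROBOT

A 6-joint arm with a two-finger parallel gripper is mounted at the origin on the work surface. World frame = base frame: x ahead of the robot, y to its left, z up, the work surface at z = 0. Lengths are in m, angles in rad, forces in N, time in s.
With the tool pointing down it reaches from about 0.3 to 0.75 m from the base axis. Payload 8.5 kg.
Tool frame: the origin (TCP) lies at the very end of the fingers, on their centre line; the grasp point (between the pads) lies 19 mm behind it; y points along the fingers, z is the direction in which the jaws open and shut, and the axes are right-handed (so a half turn about y gives the same grasp; the last joint's range is limited). The gripper opens to 85 mm and grips with 20 to 120 N. Pads are 22 mm wide; open, the fingers measure 114 mm over their backs; the gripper's body (76 mm by 85 mm) begins 54 mm behind the grasp point. The pads swing forward as they close: fully open they stand 13 mm farther back than shut.
Start: joints at [-1.382, 0.381, 1.297, -0, 1.464, -0.215], TCP at [0.216, -0.506, 0.209] pointing down, gripper open.
Joint ranges: [-3.11, 3.11], [-0.89, 2.33], [0.22, 2.48], [-1.42, 4.56], [0.17, 2.85], [-2.88, 2.88]. Speed limits (rad/s): [2.39, 2.39, 3.14, 3.14, 3.14, 3.14].

INTERFACE

Orientations are given as a unit quaternion [w, x, y, z].
In Python, from station import arm, cams, finish_job gives the robot as it stands.
- The arm moves only by the tool apply_moves, never from a script. Its argument "targets" is one flat list of numbers, 5 for each row, row after row: the shift along the tool's x, y, z in units of 30 mm (1.0 is 30 mm), then the turn about the tool's y in units of 5 degrees (1.0 is 5 degrees), then the finger opening in mm, from 0 to 85.4. A call has 1 to 5 rows; each row is the pose to reach, as a shift and turn from the pose commanded when the call began, along the tool's axes at that moment; what a row does not reach only later rows make up. A row lasts 1/10 s, in which the tool goes at most 50 mm and 8.59 degrees, less where a joint would pass 70% of its speed; a pose out of reach is approached as far as the arm can. A call with a gripper value outside its range is refused whole. The fingers move at their own pace and stop on an object; "grip_force" is the grip in N (left out, the last holds). Time passes only in rows, so rows that repeat a pose let the fingers close. It gives the time, the measured TCP pose, the force and the opening at its end, in the units of the state.
- arm.read_state(): the state, without advancing time (a new reading comes with each control period).
- cams.camera(name): name is "scene" or "top" or "wrist"; returns a dict with "image" (400x640x3 uint8, red, green, blue), "mtx" (3x3 intrinsics, pixels), "dist" ([k1, k2, p1, p2, k3] as OpenCV has them; the pictures are not rectified), "R" (3x3) and "t" (3): a world point X has camera coordinates R X + t. Camera axes: x right, y down, z forward; pixel columns grow to the right and rows downward; lengths in m; the calibration is good to about 2 mm. A picture is of the moment at which its call begins. There is no depth.
- finish_job(): hands the job in, once; it reports no verdict.
The state is a dict: "t": time; "q": joint angles; "joint_velocities": joint speeds; "effort": joint torques, N m; "position": TCP position; "tcp_rot": TCP orientation; "ft_force": force on the tool from outside, world axes, zero at the start; "moment": the same for the moment, N m; "opening": opening from 0.0 (shut) to 1.0 (fully open).
Only numpy, scipy, OpenCV 4.12 (cv2) and the standard library are available. Lean on these libraries where they do the work, as an engineer would, in place of code of your own. Each camera call takes 0.05 s, during which the arm holds its last target. There are 200 camera calls.

TASK

Change the printer's build plate: slide only the top aluminium plate off the stack across onto the printer's dark bed, never lifting it, and leave the plates beneath it in place. Seat it gently in the corner of the bed, its leading edge flush against the rear stop bar and its side flush against the side stop bar, never pressing it against the bars with more than 20 N, and let go. Do not disturb the other things on the bench.

Things in the scene. Friction and masses are not known exactly. Their poses are not given: they have to be found in the camera images.
- top_plate (a point): Centre (half-way up) of the top plate of the stack: loose bare aluminium, 150 x 150 x 6 mm, 290 to 470 g, plain square edges. z is its upward normal, x and y run along its edges, within 0.07 rad of the bed's x and y at the start. Flush on three equal plates and too wide to grip: push it along -y by its +y edge, fingertips beside that edge and above the second plate's top.
- second_plate (a point): Centre of the plate right under the top one, same size; it must stay where it is. Its upper face, 3 mm above this point, is the top plate's underside and lies 2 mm higher than the bed, so the top plate steps down 2 mm after crossing; fingertips that push it on the stack must then be lowered to stay well on its edge.
- plate_2: The third plate from the top, same size, origin at its centre; must stay where it is.
- plate_1: The lowest plate of the stack, same size, origin at its centre; must stay where it is.
- bed (a point): Point on the upper face of the printer's fixed dark bed, 60 mm above the bench. x and y run along the bed's edges, z up. The bed reaches from -91 to +99 mm in x and -99 to +91 mm in y from here. The stack stands beyond its +y edge across an open gap of about 19 to 34 mm. The seated plate's centre comes within 6 mm of x = 0, y = 0, and 3 mm above this point.
- rear_slot (a point): Middle of the adjusting range of the rear stop bar, at bed level (bed x 0, y -75 mm; bed's axes). The bar, aluminium, 130 mm long along x, 10 mm thick, 8 mm high, is screwed to the bed through slots: its working face, looking to +y at the plate, really stands up to 6 mm to either side of this point in y. Its setting is not measured: find it by feel.
- side_slot (a point): Middle of the adjusting range of the side stop bar, at bed level (bed x +75 mm, y 0; bed's axes). A like bar, 90 mm long along y; its working face, looking to -x at the plate, really stands up to 6 mm to either side of this point in x: find it by feel. At the start the plate's +x edge is some 5 to 30 mm short of it, so nudge the plate along +x by its -x edge.
- head (a point): Tip of the print head's nozzle, 212 mm above the bench, at bed x 0, y -188 mm. The head and its arm (30 mm towards the plate at most) stay fixed behind the bed over bed y below -150 mm; their column stands at bed x +135, y -200 mm, 360 mm high. Keep clear.
- stand (a point): Middle of the upper face of the fixed plywood stand that carries the stack, 160 x 160 mm, 44 mm above the bench; its axes are those of the stack within 0.02 rad.
- flange: Grey round printed flange, 100 mm across and 25 mm high, on the bench; origin under its centre. Bystander.
- binder_clip: Black binder clip standing on its back, 41 x 24 mm, 53 mm high; origin under its centre. Bystander.
- glue_stick: White glue stick standing up, 30 mm across and 95 mm high; origin under its centre. Bystander.
- tool_cup: Orange cup of tools, 76 mm across, 155 mm high with the tools; origin under its centre. Bystander.
Things that resemble listed ones, but are neither listed nor needed, are in the scene too. What is shaped like the part that bears top_plate but green or turquoise is not meant.

How it is judged:
On the way:
1. the top plate is clear of the stack and lies flat on the bed (z of top_plate in the frame of bed below 0.0038 m and angle between top_plate's own z axis and vertical below 0.01 rad), for 0.1 s.
At the end, for the whole second after the job is handed in: The top plate lies flat on the bed and at rest, square to it within 0.025 rad, its leading edge within 2 mm of the rear stop bar and its +x edge within 2 mm of the side stop bar; the three other plates are within 5 mm of where they started; the robot has let go (all of step 1 and y of top_plate in the frame of rear_face below 0.0772 m and x of top_plate in the frame of side_face above -0.0772 m and angle between the x axis of top_plate and the x axis of bed, either way round below 0.025 rad and linear speed of plate_top below 0.005 m/s and distance of each of plate_1, plate_2, second_plate from where it was at the start of the episode below 0.005 m); the robot touches nothing.
It fails at once if one of the lower plates is shifted more than 5 mm (distance of any of plate_1, plate_2, second_plate from where it was at the start of the episode above 0.005 m).
It fails at once if the top plate is lifted or tipped up (height (world z) of top_plate above 0.075 m or angle between top_plate's own z axis and vertical above 0.12 rad).
It fails at once if the plate is pressed against a stop bar with more than 20 N (contact force between plate_top and rear_bar above 20 N or contact force between plate_top and side_bar above 20 N).
It fails at once if a bystander is moved more than 15 mm (distance of any of flange, binder_clip, glue_stick, tool_cup from where it was at the start of the episode above 0.015 m).
It also fails if it takes over 64 s, if anything falls off the work surface, if the arm or the gripper's body presses on something with over 40 N, if the wrist force passes 120 N, or if a joint passes its speed limit or range.

## Working session

There is one attempt and no reset: what is moved stays moved. The work goes in short steps, Python scripts to look and compute and a tool call to move; the robot and the scene stay as the last step left them, time stands still between calls to the robot, and variables do not carry over. Pictures are saved under pics/ and viewed, about 8 in all and at most 12, crops included, and the job is handed in when it is done.

Besides the shell and the picture viewer there is one more tool, called after "Emit:" as name(argument=value, ...) on one line, values as JSON. apply_moves: Moves the arm, as the interface text tells. Its arguments: {"type":"object","properties":{"targets":{"type":"array"},"grip_force":{"type":"number"}},"required":["targets"]}

```bash
mkdir -p pics; cat > h.py <<'E'
import numpy as np,cv2
from station import arm,cams,finish_job
def ray(c,uv,z):
    p=cv2.undistortPoints(np.array(uv,float).reshape(-1,1,2),c["mtx"],np.array(c["dist"],float)).reshape(-1,2)
    R=np.array(c["R"]);t=np.array(c["t"]);o=-R.T@t
    d=np.c_[p,np.ones(len(p))]@R
    return o+d*((z-o[2])/d[:,2])[:,None]
def proj(c,X):
    return cv2.projectPoints(np.array(X,float).reshape(-1,1,3),cv2.Rodrigues(np.array(c["R"]))[0],np.array(c["t"],float),c["mtx"],np.array(c["dist"],float))[0].reshape(-1,2)
def save(c,n): cv2.imwrite("pics/"+n+".png",c["image"][:,:,::-1])
E
python3 - <<'E'
from h import *
import pickle
o={}
for n in("scene","top"):
    c=cams.camera(n);save(c,n+"0");o[n]=c
    print(n,np.round(-np.array(c["R"]).T@c["t"],3))
pickle.dump(o,open("c0.pkl","wb"))
s=arm.read_state();print(s)
E
```

```text
scene [ 1.021 -0.261  0.758]
top [0.179 0.036 1.351]
{'t': 0.1, 'q': array([-1.38230955e+00,  3.81132058e-01,  1.29814659e+00, -1.97496149e-05,
        1.46360683e+00, -2.15277285e-01]), 'joint_velocities': array([ 0.00040083, -0.00240428, -0.00189234, -0.00019956,  0.00036188,
       -0.00010419]), 'effort': array([ 4.78976697e-03, -4.49219084e+01, -2.31654060e+01, -1.11571542e-04,
        3.69929447e-03,  9.98342742e-07]), 'position': array([ 0.21603455, -0.50548369,  0.20828464]), 'tcp_rot': array([ 0.14178434, -0.14178598,  0.69320295, -0.69228868]), 'ft_force': array([ 0.37228789, -0.87657787,  0.30206114]), 'moment': array([-0.00045795, -0.01035161,  0.02898561]), 'opening': 0.9978250337908341}
```

View pics/top0.png

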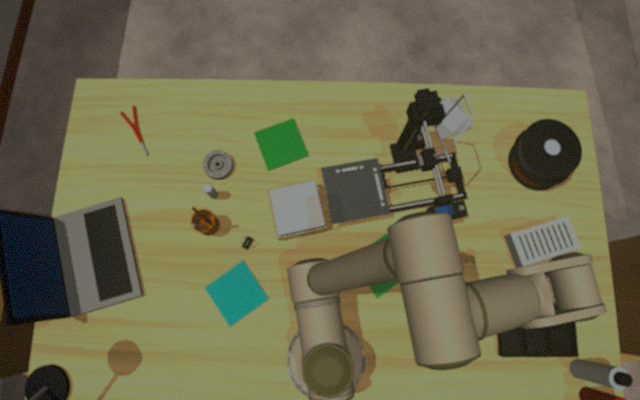

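View pics/scene0.png

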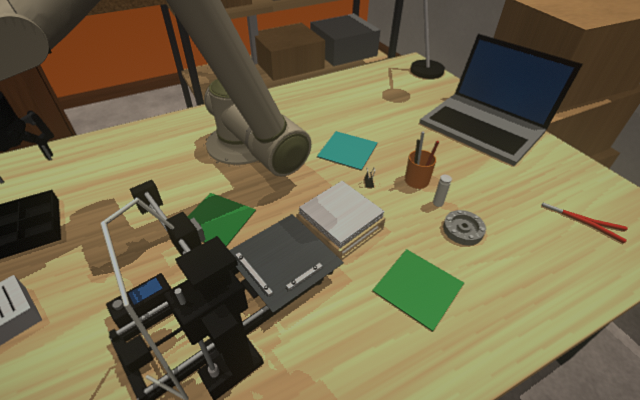

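The top view shows the stack at about px (298,209) and the bed at (355,190), with the rear bar on its right at (383,185) and the side bar at the top (350,168). In this view world +x is up and +y is left. I'll zoom in on both views to get the corners.

```bash
python3 - <<'E'
from h import *
import pickle
o=pickle.load(open("c0.pkl","rb"))
a=o["top"]["image"][140:250,250:400];b=o["scene"]["image"][170:310,220:400]
A=cv2.resize(a,None,fx=4,fy=4,interpolation=cv2.INTER_CUBIC);B=cv2.resize(b,None,fx=4.0,fy=4.0,interpolation=cv2.INTER_CUBIC)
cv2.imwrite("pics/topz.png",A[:,:,::-1]);cv2.imwrite("pics/scz.png",B[:,:,::-1])
E
```

```text
(no output)
```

View pics/topz.png

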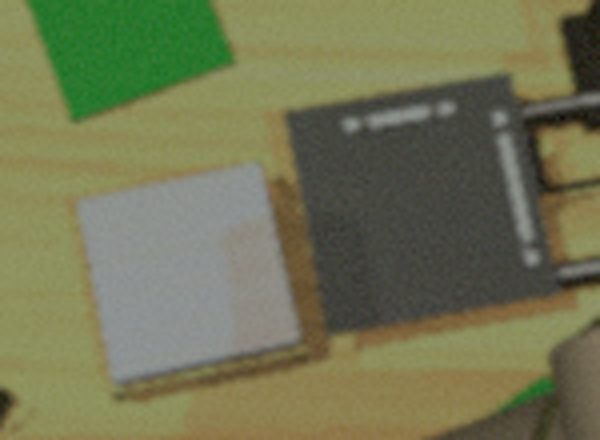

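View pics/scz.png

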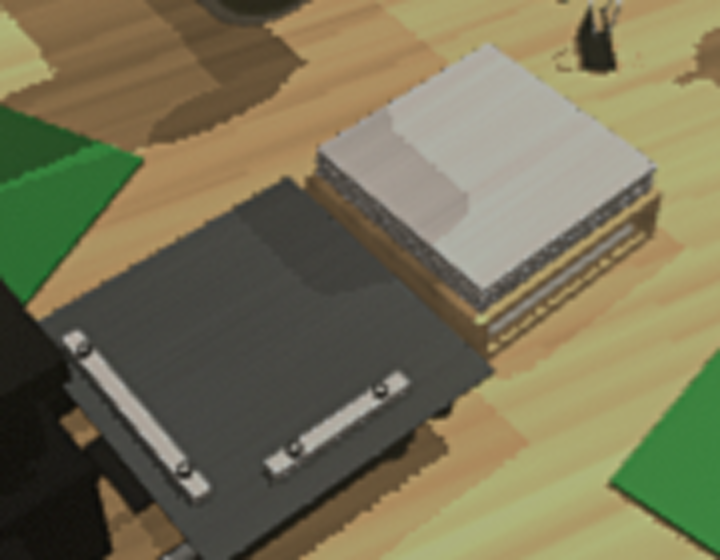

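```bash
python3 - <<'E'
from h import *
import pickle
o=pickle.load(open("c0.pkl","rb"))
T=lambda p:(np.array(p)+.5)/4-.5+[250,140]
S=lambda p:(np.array(p)+.5)/4-.5+[220,170]
def rep(n,c,p,z):
    P=ray(o[c],p,z)[:,:2];k=len(P)
    print(n,c,np.round(P*1000,1).tolist(),"cen",np.round(P.mean(0)*1000,1))
    e=np.diff(np.r_[P,P[:1]],axis=0);print("   len",np.round(np.linalg.norm(e,axis=1)*1000),"ang mod90",np.round((np.degrees(np.arctan2(e[:,1],e[:,0]))+45)%90-45,2))
rep("plate","top",T([(78,203),(260,165),(300,342),(117,383)]),.068)
rep("bed","top",T([(288,113),(510,75),(553,292),(327,333)]),.06)
rep("plate","scene",S([(488,43),(655,165),(485,292),(317,152)]),.068)
rep("bed","scene",S([(288,178),(493,370),(205,560),(40,320)]),.06)
rep("sidebar","scene",S([(265,462),(404,374)]),.068)
rep("rearbar","scene",S([(79,333),(208,487)]),.068)
rep("sidebar","top",T([(345,130),(455,110)]),.068)
rep("rearbar","top",T([(492,115),(527,262)]),.068)
# edge-fit plate in both views using minAreaRect-free line fit of bright mask, top
E
```

```text
plate top [[520.6, 193.1], [555.7, 48.2], [412.0, 13.2], [376.0, 155.4]] cen [466.1 102.5]
   len [149. 148. 147. 149.] ang mod90 [13.62 13.66 14.21 14.64]
bed top [[602.8, 26.5], [640.1, -155.2], [458.6, -187.5], [421.2, -8.1]] cen [530.7 -81.1]
   len [186. 184. 183. 185.] ang mod90 [11.6  10.07 11.78 10.79]
plate scene [[378.1, 158.2], [522.5, 192.9], [560.3, 49.2], [416.6, 12.3]] cen [469.4 103.1]
   len [149. 149. 148. 151.] ang mod90 [13.52 14.75 14.41 14.78]
bed scene [[421.4, -10.2], [604.2, 29.1], [637.1, -156.5], [456.2, -181.6]] cen [529.8 -79.8]
   len [187. 189. 183. 175.] ang mod90 [12.13 10.06  7.88 11.49]
sidebar scene [[604.5, -108.6], [589.0, -18.6]] cen [596.8 -63.6]
   len [91. 91.] ang mod90 [9.77 9.77]
rearbar scene [[481.4, -166.1], [604.5, -140.5]] cen [ 542.9 -153.3]
   len [126. 126.] ang mod90 [11.76 11.76]
sidebar top [[586.9, -19.8], [606.1, -108.9]] cen [596.5 -64.4]
   len [91. 91.] ang mod90 [12.17 12.17]
rearbar top [[602.6, -139.0], [480.8, -165.8]] cen [ 541.7 -152.4]
   len [125. 125.] ang mod90 [12.4 12.4]
```

```bash
cat >> h.py <<'E'
from scipy.spatial.transform import Rotation as Ro
ex=np.array([np.cos(np.radians(11.2)),np.sin(np.radians(11.2))]);ey=np.array([-ex[1],ex[0]]);O=np.array([.5253,-.0774])
def rot(s):
    q=s["tcp_rot"];return Ro.from_quat([q[1],q[2],q[3],q[0]]).as_matrix()
def b2w(x,y): return O+x*1e-3*ex+y*1e-3*ey
def goto(x,y,z,yaw=None):
    """x,y bed mm, z world mm; yaw world deg of tool z axis (mod 180) -> move units"""
    s=arm.read_state();R=rot(s);P=np.r_[b2w(x,y),z/1e3]
    h=np.degrees(np.arctan2(R[1,2],R[0,2]))
    print("pos",s["position"].round(4),"bed",((s["position"][:2]-O)@ex*1e3).round(1),((s["position"][:2]-O)@ey*1e3).round(1),"heading z",h.round(2),"q",s["q"].round(2),"F",s["ft_force"].round(2),"t",s["t"])
    d=0 if yaw is None else (yaw-h+90)%180-90
    print("shift units",(R.T@(P-s["position"])*1e3/30).round(3),"turn units",round(-d/5*np.sign(-R[2,1])*1,3) if 1 else 0,"Rcols",R.round(2).tolist())
E
python3 - <<'E'
from h import *
goto(-26.7,235,120,14.2)
import pickle
o=pickle.load(open("c0.pkl","rb"))
print(ray(o["top"],[(210,190),(205,222),(218,164),(247,242)],.05).round(3))
E
```

```text
pos [ 0.216  -0.5055  0.2083] bed -386.5 -359.9 heading z -66.87 q [-1.38  0.38  1.3  -0.    1.46 -0.22] F [ 0.37 -0.88  0.3 ] t 0.1
shift units [-15.834   2.968 -16.916] turn units -16.213 Rcols [[-0.92, -0.0, 0.39], [-0.39, 0.0, -0.92], [-0.0, -1.0, -0.0]]
[[0.522 0.389 0.05 ]
 [0.416 0.396 0.05 ]
 [0.612 0.37  0.05 ]
 [0.355 0.257 0.05 ]]
```

Emit:
apply_moves(targets=[-15.8, 0, -16.9, -16.2, 85, -15.8, 0, -16.9, -16.2, 85, -15.8, 0, -16.9, -16.2, 85, -15.8, 0, -16.9, -16.2, 85, -15.8, 0, -16.9, -16.2, 85])

```text
t: 0.6
position: [0.3015, -0.2687, 0.2086]
tcp_rot: [0.387, -0.387, 0.592, -0.591]
ft_force: [1.6, -0.5, -0.0]
opening: 0.996
```

```bash
python3 -c "
from h import *
goto(-25.5,235,150,14.2)"
```

```text
pos [ 0.3015 -0.2687  0.2086] bed -256.7 -144.2 heading z -23.58 q [-1.02  0.12  1.66  0.    1.36 -0.61] F [ 1.59 -0.52 -0.03] t 0.6
shift units [-14.778   1.959  -0.878] turn units -7.555 Rcols [[-0.4, -0.0, 0.92], [-0.92, 0.0, -0.4], [-0.0, -1.0, -0.0]]
```

Emit:
apply_moves(targets=[-14.7, 0.5, -0.9, -7.5, 85, -14.7, 0.5, -0.9, -7.5, 85, -14.7, 0.5, -0.9, -7.5, 85, -14.7, 0.5, -0.9, -7.5, 85, -14.7, 0.5, -0.9, -7.5, 85])

```text
t: 1.1
position: [0.3885, -0.0345, 0.2003]
tcp_rot: [0.557, -0.557, 0.436, -0.436]
ft_force: [0.4, -0.4, 0.4]
opening: 0.994
```

```bash
python3 -c "
from h import *
goto(-25.5,235,110,14.2)"
```

```text
pos [ 0.3885 -0.0345  0.2003] bed -125.8 68.7 heading z 13.87 q [-0.39  0.1   1.71 -0.    1.33 -0.64] F [ 0.39 -0.43  0.43] t 1.1
shift units [-5.383  3.011  3.599] turn units -0.065 Rcols [[0.24, 0.0, 0.97], [-0.97, -0.0, 0.24], [0.0, -1.0, 0.0]]
```

Emit:
apply_moves(targets=[-5.4, 2.5, 3.6, 0, 85, -5.4, 2.5, 3.6, 0, 85, -5.4, 2.5, 3.6, 0, 85, -5.4, 2.5, 3.6, 0, 85, -5.4, 2.5, 3.6, 0, 85])

```text
t: 1.6
position: [0.4549, 0.1499, 0.1231]
tcp_rot: [-0.556, 0.557, -0.437, 0.435]
ft_force: [-0.6, -1.3, -0.5]
opening: 0.994
```

```bash
python3 - <<'E'
from h import *
goto(-25.5,237,85,14.2)
c=cams.camera("wrist");save(c,"w1");print(np.round(-np.array(c["R"]).T@c["t"],3))
# projections of believed plate corners
pc=np.array([.4678,.1028]);a=np.radians(14.2);u=np.array([np.cos(a),np.sin(a)]);v=np.array([-u[1],u[0]])
print(proj(c,[[*(pc+.075*(i*u+j*v)),.068] for i,j in((1,1),(1,-1),(-1,-1),(-1,1))]).round(0))
E
```

```text
pos [0.4549 0.1499 0.1231] bed -24.9 236.7 heading z 13.85 q [ 0.07  0.35  1.63  0.    1.17 -0.17] F [-0.58 -1.34 -0.55] t 1.6
shift units [-0.011  1.272 -0.015] turn units -0.071 Rcols [[0.24, -0.0, 0.97], [-0.97, 0.0, 0.24], [-0.0, -1.0, -0.0]]
[0.44  0.214 0.286]
[[422. 175.]
 [407. 349.]
 [231. 350.]
 [214. 176.]]
```

View pics/w1.png

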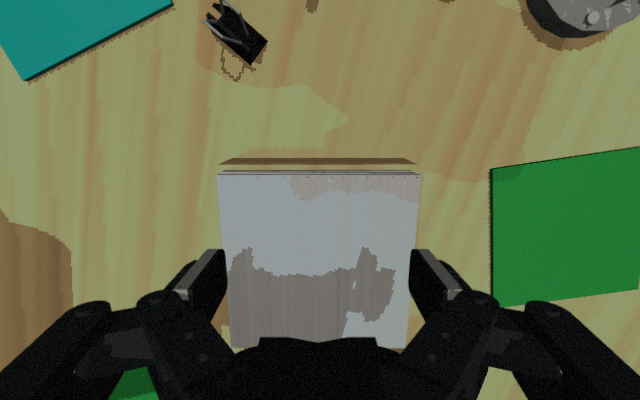

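The wrist view shows the plate's +y edge at row 174, columns 218 to 420, as predicted. Next I'll lower onto the top plate to find the fingertip height by feel.

Emit:
apply_moves(targets=[0, 1.0, 0, 0, 85, 0, 1.77, 0, 0, 85, 0, 1.77, 0, 0, 85])

```text
t: 1.95
position: [0.4537, 0.1452, 0.0706]
tcp_rot: [-0.554, 0.557, -0.439, 0.436]
ft_force: [0.3, 0.5, 0.2]
opening: 0.999
```

Emit:
apply_moves(targets=[0, 0.1, 0, 0, 85, 0, 0.2, 0, 0, 85, 0, 0.3, 0, 0, 85, 0, 0.3, 0, 0, 85])

```text
t: 2.35
position: [0.4553, 0.1462, 0.0635]
tcp_rot: [0.556, -0.556, 0.437, -0.437]
ft_force: [0.6, 1.1, -0.5]
opening: 0.994
```

Emit:
apply_moves(targets=[0, 0.1, 0, 0, 85, 0, 0.2, 0, 0, 85, 0, 0.2, 0, 0, 85])

```text
t: 2.65
position: [0.4551, 0.1463, 0.0569]
tcp_rot: [-0.556, 0.556, -0.437, 0.437]
ft_force: [0.1, 0.3, -1.3]
opening: 0.998
```

Emit:
apply_moves(targets=[0, 0.03, 0, 0, 85, 0, 0.07, 0, 0, 85, 0, 0.07, 0, 0, 85])

```text
t: 2.95
position: [0.4552, 0.1463, 0.055]
tcp_rot: [-0.556, 0.556, -0.437, 0.437]
ft_force: [-0.4, 0.8, 0.1]
opening: 0.995
```

Emit:
apply_moves(targets=[0, 0.03, 0, 0, 85, 0, 0.07, 0, 0, 85, 0, 0.07, 0, 0, 85])

```text
t: 3.25
position: [0.4552, 0.1463, 0.0529]
tcp_rot: [-0.556, 0.556, -0.437, 0.437]
ft_force: [-0.1, 1.1, 0.1]
opening: 0.993
```

Emit:
apply_moves(targets=[0, 0.03, 0, 0, 85, 0, 0.07, 0, 0, 85, 0, 0.07, 0, 0, 85])

```text
t: 3.55
position: [0.4552, 0.1463, 0.0508]
tcp_rot: [-0.556, 0.556, -0.437, 0.437]
ft_force: [-0.1, 0.0, 0.0]
opening: 0.996
```

```bash
python3 - <<'E'
from h import *
goto(-25.5,237,85,14.2)
c=cams.camera("scene");b=c["image"][130:290,240:420]
cv2.imwrite("pics/s2.png",cv2.resize(b,None,fx=4,fy=3.7,interpolation=cv2.INTER_CUBIC)[:,:,::-1])
E
```

```text
pos [0.4552 0.1463 0.0508] bed -25.4 233.1 heading z 13.61 q [ 0.06  0.45  1.72 -0.    0.97 -0.17] F [-0.13  0.04  0.04] t 3.55
shift units [-0.132 -1.141  0.   ] turn units -0.118 Rcols [[0.24, -0.0, 0.97], [-0.97, -0.0, 0.24], [-0.0, -1.0, -0.0]]
```

View pics/s2.png

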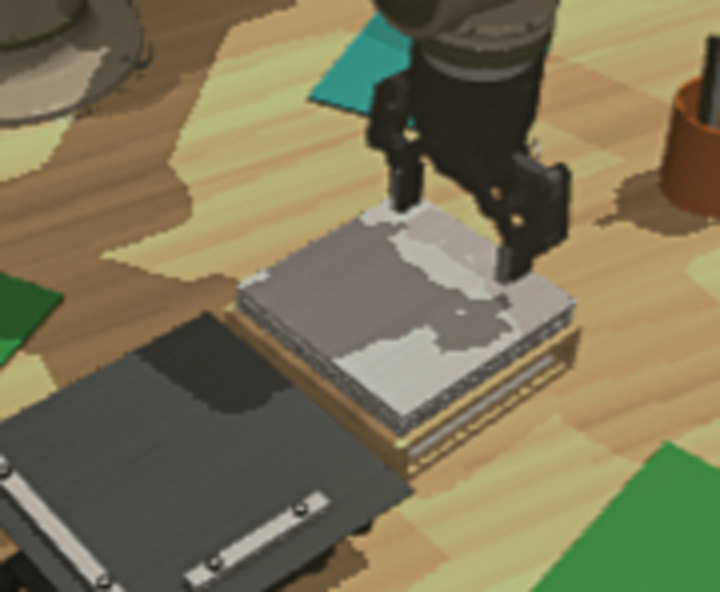

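The scene view shows both fingertips just above the plate near its +y edge (zoomed px (405,208) and (512,283)), not yet touching. I'll keep lowering.

Emit:
apply_moves(targets=[0, 0.03, 0, 0, 85, 0, 0.06, 0, 0, 85, 0, 0.06, 0, 0, 85])

```text
t: 3.9
position: [0.4552, 0.1463, 0.049]
tcp_rot: [-0.556, 0.556, -0.437, 0.437]
ft_force: [0.3, 0.8, -0.4]
opening: 0.992
```

Emit:
apply_moves(targets=[0, 0.03, 0, 0, 85, 0, 0.06, 0, 0, 85, 0, 0.06, 0, 0, 85])

```text
t: 4.2
position: [0.4552, 0.1463, 0.0472]
tcp_rot: [-0.556, 0.556, -0.437, 0.437]
ft_force: [1.2, 0.2, -0.9]
opening: 0.994
```

```bash
python3 - <<'E'
from h import *
s=arm.read_state();print(s["position"],s["ft_force"],s["moment"])
c=cams.camera("scene");b=c["image"][155:235,310:400]
cv2.imwrite("pics/s3.png",cv2.resize(b,None,fx=7,fy=7,interpolation=cv2.INTER_CUBIC)[:,:,::-1])
E
```

```text
[0.45520316 0.1463159  0.0472439 ] [ 1.17810242  0.16579684 -0.89421397] [ 0.00845252 -0.01492345  0.00684816]
```

View pics/s3.png

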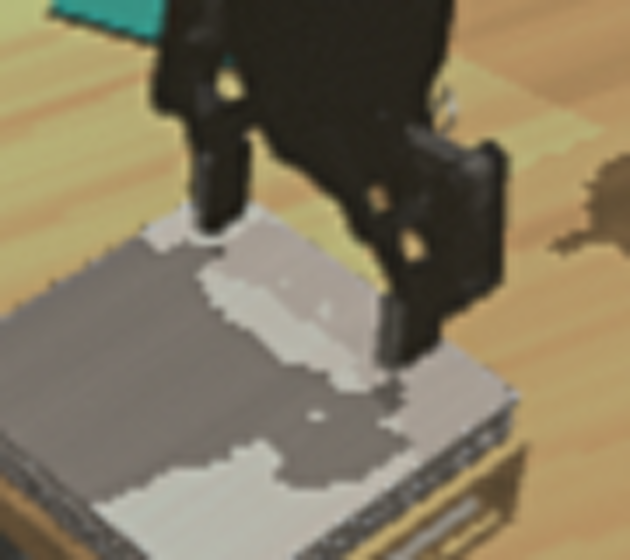

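The tips are close to the plate, at zoomed px (205,232) and (400,370). I'll work out how high they are from those pixels.

```bash
python3 - <<'E'
from h import *
c=cams.camera("scene");s=arm.read_state();R=rot(s);p=s["position"]
for z in(.068,.072,.076):
  for k in(.0425,.057):
    print(z,k,[((proj(c,[[*(p+R[:,2]*k+R[:,0]*j)[:2],z]])[0]-[310,155])*7).round(0).tolist() for j in(-.011,.011)],[((proj(c,[[*(p-R[:,2]*k+R[:,0]*j)[:2],z]])[0]-[310,155])*7).round(0).tolist() for j in(-.011,.011)])
E
```

```text
0.068 0.0425 [[407.0, 364.0], [365.0, 393.0]] [[241.0, 240.0], [198.0, 267.0]]
0.068 0.057 [[438.0, 386.0], [395.0, 416.0]] [[214.0, 220.0], [171.0, 246.0]]
0.072 0.0425 [[409.0, 356.0], [366.0, 385.0]] [[241.0, 232.0], [199.0, 259.0]]
0.072 0.057 [[439.0, 378.0], [396.0, 408.0]] [[214.0, 212.0], [172.0, 238.0]]
0.076 0.0425 [[410.0, 348.0], [367.0, 377.0]] [[242.0, 224.0], [199.0, 251.0]]
0.076 0.057 [[440.0, 370.0], [397.0, 400.0]] [[215.0, 204.0], [172.0, 231.0]]
```

Emit:
apply_moves(targets=[0, 0.03, 0, 0, 85, 0, 0.05, 0, 0, 85, 0, 0.05, 0, 0, 85])

```text
t: 4.6
position: [0.4552, 0.1463, 0.0458]
tcp_rot: [-0.556, 0.556, -0.437, 0.437]
ft_force: [0.6, -0.2, 0.1]
opening: 0.993
```

Emit:
apply_moves(targets=[0, 0.05, 0, 0, 85, 0, 0.1, 0, 0, 85, 0, 0.1, 0, 0, 85])

```text
t: 4.9
position: [0.4551, 0.1463, 0.0426]
tcp_rot: [-0.556, 0.556, -0.437, 0.437]
ft_force: [0.4, -0.6, -0.7]
opening: 0.995
```

Emit:
apply_moves(targets=[0, 0.04, 0, 0, 85, 0, 0.08, 0, 0, 85, 0, 0.08, 0, 0, 85])

```text
t: 5.2
position: [0.4552, 0.1463, 0.0403]
tcp_rot: [-0.556, 0.556, -0.437, 0.437]
ft_force: [-0.7, -0.5, -0.0]
opening: 0.996
```

Emit:
apply_moves(targets=[0, 0.04, 0, 0, 85, 0, 0.07, 0, 0, 85, 0, 0.07, 0, 0, 85])

```text
t: 5.5
position: [0.4552, 0.1463, 0.0382]
tcp_rot: [-0.556, 0.556, -0.437, 0.437]
ft_force: [0.2, -0.2, -0.7]
opening: 0.996
```

```bash
python3 - <<'E'
from h import *
c=cams.camera("scene");b=c["image"][150:235,310:400]
w=cams.camera("wrist")["image"][200:340,120:520]
B=cv2.resize(b,None,fx=6,fy=6,interpolation=cv2.INTER_CUBIC)
cv2.imwrite("pics/s4.png",B[:,:,::-1])
E
```

```text
(no output)
```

View pics/s4.png

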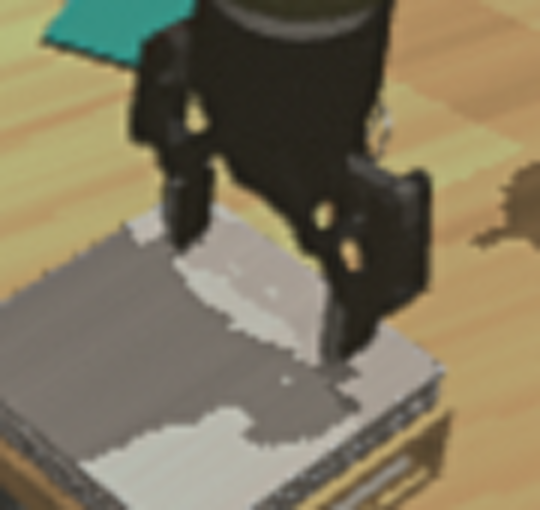

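The tips are now within a few mm of the plate surface, with the lower corner at zoomed px (338,365). I'll go on in 1.5 mm steps.

Emit:
apply_moves(targets=[0, 0.03, 0, 0, 85, 0, 0.05, 0, 0, 85, 0, 0.05, 0, 0, 85])

```text
t: 5.9
position: [0.4552, 0.1463, 0.0368]
tcp_rot: [-0.556, 0.556, -0.437, 0.437]
ft_force: [-0.9, 0.6, -0.4]
opening: 0.998
```

Emit:
apply_moves(targets=[0, 0.03, 0, 0, 85, 0, 0.05, 0, 0, 85, 0, 0.05, 0, 0, 85])

```text
t: 6.2
position: [0.4552, 0.1463, 0.0353]
tcp_rot: [-0.556, 0.556, -0.437, 0.437]
ft_force: [-0.9, 0.6, -1.1]
opening: 1.003
```

Emit:
apply_moves(targets=[0, 0.03, 0, 0, 85, 0, 0.05, 0, 0, 85, 0, 0.05, 0, 0, 85])

```text
t: 6.5
position: [0.4552, 0.1463, 0.0338]
tcp_rot: [-0.556, 0.556, -0.437, 0.437]
ft_force: [0.7, 0.1, -0.1]
opening: 0.996
```

Emit:
apply_moves(targets=[0, 0.03, 0, 0, 85, 0, 0.05, 0, 0, 85, 0, 0.05, 0, 0, 85])

```text
t: 6.8
position: [0.4553, 0.1463, 0.0325]
tcp_rot: [0.556, -0.556, 0.437, -0.437]
ft_force: [-0.1, -0.0, 3.5]
opening: 0.994
```

```bash
python3 - <<'E'
from h import *
goto(-25.5,290,85,14.2)
c=cams.camera("scene");b=c["image"][150:235,310:400]
w=cams.camera("wrist")["image"][150:350,120:520]
B=cv2.resize(b,None,fx=6,fy=6,interpolation=cv2.INTER_CUBIC)
cv2.imwrite("pics/s5.png",B[:,:,::-1])
E
```

```text
pos [0.4553 0.1463 0.0325] bed -25.2 233.1 heading z 13.61 q [ 0.06  0.48  1.74 -0.    0.92 -0.17] F [-0.08 -0.03  3.48] t 6.8
shift units [-1.896 -1.749  0.072] turn units -0.118 Rcols [[0.24, 0.0, 0.97], [-0.97, -0.0, 0.24], [0.0, -1.0, 0.0]]
```

View pics/s5.png

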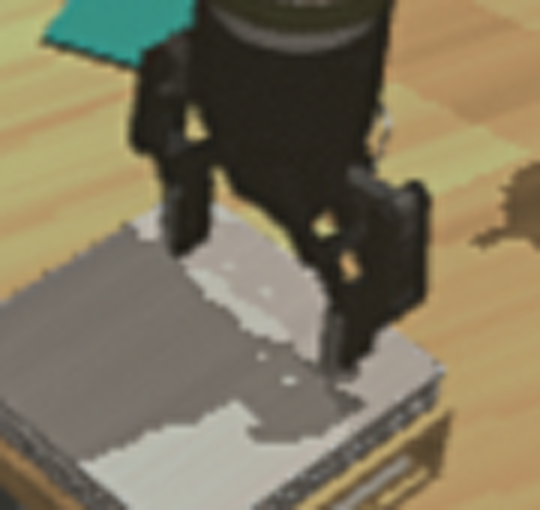

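Contact: 3.5 N at TCP z = 32.5 mm, so the open tips sit about 35.5 mm above the nominal TCP. Next I lift, clear the +y edge, and lower to push height (tips at about 63.5 mm, so TCP at 28 mm).

Emit:
apply_moves(targets=[0, -0.3, 0, -0.1, 85, -0.8, -0.3, 0, -0.1, 85, -1.65, -0.3, 0, -0.1, 85, -1.65, -0.1, 0, -0.1, 85, -1.65, 0.14, 0, -0.1, 85])

```text
t: 7.4
position: [0.4438, 0.1946, 0.0282]
tcp_rot: [0.558, -0.558, 0.434, -0.435]
ft_force: [0.6, -0.2, 0.0]
opening: 0.995
```

Emit:
apply_moves(targets=[0, 0, 0, 0, 85, 0.1, 0, 0, 0, 85, 0.15, 0, 0, 0, 85])

```text
t: 7.7
position: [0.4451, 0.1893, 0.0282]
tcp_rot: [0.557, -0.557, 0.435, -0.435]
ft_force: [0.5, -0.2, -0.3]
opening: 0.995
```

```bash
python3 - <<'E'
from h import *
goto(-25.5,274,28,14.2)
E
```

```text
pos [0.4451 0.1893 0.0282] bed -26.9 277.2 heading z 14.06 q [ 0.16  0.49  1.73 -0.    0.92 -0.09] F [ 0.53 -0.2  -0.29] t 7.7
shift units [0.11  0.008 0.041] turn units -0.028 Rcols [[0.24, 0.0, 0.97], [-0.97, -0.0, 0.24], [0.0, -1.0, 0.0]]
```

Emit:
apply_moves(targets=[0.1, 0, 0, 0, 85, 0.2, 0, 0, 0, 85, 0.3, 0, 0, 0, 85, 0.4, 0, 0, 0, 85, 0.5, 0, 0, 0, 85])

```text
t: 8.2
position: [0.4484, 0.1754, 0.0282]
tcp_rot: [0.558, -0.558, 0.435, -0.435]
ft_force: [-0.9, 4.4, 1.5]
opening: 0.996
```

```bash
python3 - <<'E'
from h import *
goto(-25.5,274,28,11.2)
c=cams.camera("wrist");save(c,"w2");print(proj(c,[[*b2w(-26,263),.065]]))
w=cv2.Canny(cv2.cvtColor(c["image"],cv2.COLOR_RGB2GRAY),60,150)
E
```

```text
pos [0.4484 0.1754 0.0282] bed -26.3 262.9 heading z 14.11 q [ 0.13  0.49  1.74  0.    0.91 -0.12] F [-0.92  4.39  1.5 ] t 8.2
shift units [-0.368  0.008  0.045] turn units 0.582 Rcols [[0.24, 0.0, 0.97], [-0.97, 0.0, 0.24], [-0.0, -1.0, 0.0]]
[[317.01362023 268.49723484]]
```

View pics/w2.png

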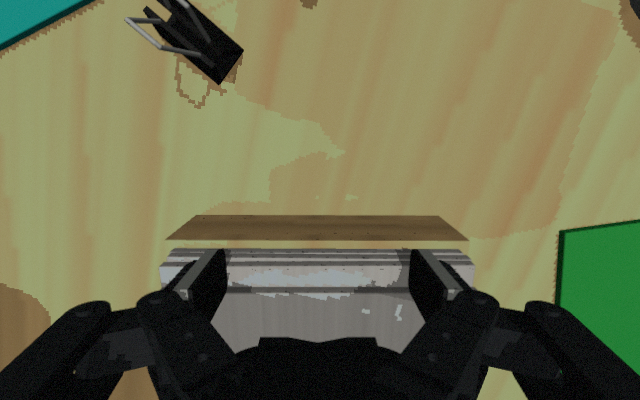

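The wrist view shows the top plate sliding off alone: its edge is at row 290 and the second plate's edge is at 262. The push force is 4.4 N. I'll continue and rotate gradually to the bed heading.

Emit:
apply_moves(targets=[0.2, 0, 0, 0.06, 85, 0.45, 0, 0, 0.12, 85, 0.7, 0, 0, 0.18, 85, 0.95, 0, 0, 0.24, 85, 1.2, 0, 0, 0.3, 85])

```text
t: 8.75
position: [0.4573, 0.1399, 0.0282]
tcp_rot: [0.552, -0.552, 0.442, -0.442]
ft_force: [-0.1, 4.4, 1.7]
opening: 0.998
```

Emit:
apply_moves(targets=[0.25, 0, 0, 0.06, 85, 0.5, 0, 0, 0.12, 85, 0.75, 0, 0, 0.18, 85, 1.0, 0, 0, 0.24, 85, 1.25, 0, 0, 0.28, 85])

```text
t: 9.25
position: [0.4654, 0.1034, 0.0282]
tcp_rot: [-0.546, 0.546, -0.449, 0.449]
ft_force: [-0.4, 4.6, 3.4]
opening: 0.991
```

```bash
python3 - <<'E'
from h import *
goto(-26,120,28,11.2)
E
```

```text
pos [0.4654 0.1034 0.0282] bed -23.6 189.0 heading z 11.19 q [-0.03  0.48  1.75  0.    0.91 -0.23] F [-0.39  4.62  3.4 ] t 9.25
shift units [ 2.301  0.005 -0.078] turn units -0.002 Rcols [[0.19, -0.0, 0.98], [-0.98, 0.0, 0.19], [-0.0, -1.0, -0.0]]
```

Emit:
apply_moves(targets=[0.25, 0, 0, 0, 85, 0.5, 0, 0, 0, 85, 0.75, 0, 0, 0, 85, 1.0, 0, 0, 0, 85, 1.25, 0, 0, 0, 85])

```text
t: 9.75
position: [0.4726, 0.0664, 0.028]
tcp_rot: [-0.546, 0.547, -0.449, 0.449]
ft_force: [0.2, 2.0, 0.1]
opening: 0.994
```

Emit:
apply_moves(targets=[0.25, 0, 0, 0, 85, 0.5, 0, 0, 0, 85, 0.75, 0, 0, 0, 85, 0.95, 0, 0, 0, 85, 1.1, 0, 0, 0, 85])

```text
t: 10.25
position: [0.4791, 0.0342, 0.0281]
tcp_rot: [-0.546, 0.546, -0.449, 0.449]
ft_force: [-0.2, 0.4, 0.7]
opening: 0.995
```

```bash
python3 - <<'E'
from h import *
goto(-23,95,26.3,11.2)
E
```

```text
pos [0.4791 0.0342 0.0281] bed -23.6 118.5 heading z 11.19 q [-0.18  0.49  1.74 -0.    0.91 -0.37] F [-0.2   0.36  0.71] t 10.25
shift units [0.783 0.061 0.02 ] turn units -0.002 Rcols [[0.19, 0.0, 0.98], [-0.98, -0.0, 0.19], [0.0, -1.0, -0.0]]
```

Emit:
apply_moves(targets=[0.1, 0, 0, 0, 85, 0.2, 0, 0, 0, 85, 0.3, 0, 0, 0, 85, 0.4, 0, 0, 0, 85, 0.5, 0, 0, 0, 85])

```text
t: 10.75
position: [0.482, 0.02, 0.0282]
tcp_rot: [0.547, -0.546, 0.449, -0.449]
ft_force: [-0.5, 3.5, 1.1]
opening: 0.997
```

```bash
python3 - <<'E'
from h import *
goto(-23,95,26.3,11.2)
c=cams.camera("scene");b=c["image"][150:310,220:400]
cv2.imwrite("pics/s6.png",cv2.resize(b,None,fx=4,fy=3.7,interpolation=cv2.INTER_CUBIC)[:,:,::-1])
E
```

```text
pos [0.482  0.02   0.0282] bed -23.6 104.0 heading z 11.22 q [-0.2   0.49  1.74  0.    0.91 -0.4 ] F [-0.48  3.47  1.15] t 10.75
shift units [0.3   0.063 0.019] turn units 0.004 Rcols [[0.19, 0.0, 0.98], [-0.98, 0.0, 0.19], [-0.0, -1.0, 0.0]]
```

View pics/s6.png

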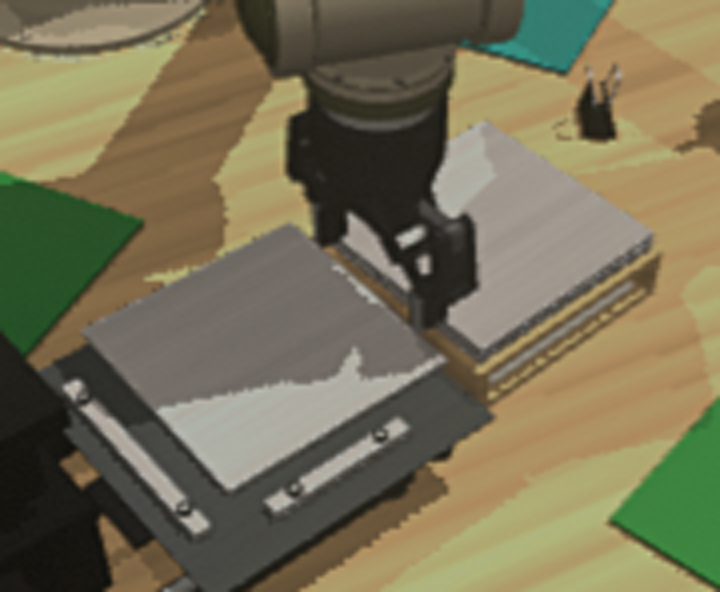

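The plate is on the bed (zoomed corners (290,225), (447,357), (232,492), (83,330)), and the stack is unchanged. I'll compute its pose.

```bash
python3 - <<'E'
from h import *
import pickle
c=pickle.load(open("c0.pkl","rb"))["scene"]
def f(p): p=(np.array(p,float)+.5)/[4,3.7]-.5+[220,150]; P=ray(c,p,.066)[:,:2]-O; return np.c_[P@ex,P@ey]*1e3
P=f([(290,225),(447,357),(232,492),(83,330)]);print(P.round(1),P.mean(0).round(1))
e=np.diff(np.r_[P,P[:1]],axis=0);print(np.linalg.norm(e,axis=1).round(1),((np.degrees(np.arctan2(e[:,1],e[:,0]))+45)%90-45).round(2))
c2=c;p=(np.array([(66,385),(197,533),(265,500),(400,420)],float)+.5)/[4,3.7]-.5+[220,150];print((lambda Q:np.c_[Q@ex,Q@ey]*1e3)(ray(c,p,.068)[:,:2]-O).round(1))
E
```

```text
[[-93.5  91.3]
 [ 51.9  95. ]
 [ 54.8 -55.2]
 [-95.3 -55.5]] [-20.5  18.9]
[145.5 150.2 150.1 146.7] [ 1.45  1.12  0.09 -0.69]
[[-62.9 -85.3]
 [ 66.4 -84.7]
 [ 70.9 -45.5]
 [ 72.6  43.6]]
```

Emit:
apply_moves(targets=[0.1, 0, 0, 0, 85, 0.2, 0, 0, 0, 85, 0.25, 0.06, 0, 0, 85, 0.3, 0.06, 0, 0, 85, 0.35, 0.06, 0, 0, 85])

```text
t: 11.3
position: [0.4842, 0.0109, 0.0275]
tcp_rot: [0.547, -0.546, 0.449, -0.449]
ft_force: [-3.3, 11.7, 16.5]
opening: 0.996
```

Emit:
apply_moves(targets=[0, 0, 0, 0, 85, -0.2, 0, 0, 0, 85, -0.25, -1.0, 0, 0, 85, -0.25, -2.0, 0, 0, 85])

```text
t: 11.7
position: [0.4821, 0.0171, 0.0866]
tcp_rot: [-0.546, 0.547, -0.449, 0.448]
ft_force: [0.5, 0.4, 0.3]
opening: 0.996
```

```bash
python3 - <<'E'
from h import *
goto(-125,5,95,-78.8)
E
```

```text
pos [0.4821 0.0171 0.0866] bed -24.0 101.1 heading z 11.22 q [-0.21  0.4   1.67 -0.    1.07 -0.41] F [0.49 0.41 0.28] t 11.7
shift units [ 3.201 -0.274 -3.369] turn units -17.996 Rcols [[0.19, -0.0, 0.98], [-0.98, -0.0, 0.19], [-0.0, -1.0, -0.0]]
```

```bash
cat >> h.py <<'E'
def bed(P): P=P[:,:2]-O; return np.c_[P@ex,P@ey]*1e3
def zoom(c): return cv2.resize(c["image"][150:310,220:400],None,fx=4,fy=3.7,interpolation=cv2.INTER_CUBIC)
def unz(p): return (np.array(p,float)+.5)/[4,3.7]-.5+[220,150]
E
python3 - <<'E'
from h import *
import pickle
c=cams.camera("scene");pickle.dump(c,open("c1.pkl","wb"))
o=pickle.load(open("c0.pkl","rb"))["scene"]
print("second pl. from s6",bed(ray(c,unz([(485,123),(653,238),(483,352)]),.062)).round(1))
print("expected",bed(ray(o,(np.array([(488,43),(655,165),(485,292)])+.5)/4-.5+[220,170],.068)).round(1))
a=cv2.imread("pics/s6.png");b=zoom(c)[:,:,::-1]
for n,(x,y),h in(("stackR",(640,245),35),("stackF",(483,360),28),("stackmid",(570,300),28),("plateF",(232,492),30),("plateR",(447,357),20),("bedcorner",(493,405),22)):
    if x+h+20>b.shape[1]: x=b.shape[1]-h-20
    t=np.ascontiguousarray(a[y-h:y+h,x-h:x+h]);r=cv2.matchTemplate(np.ascontiguousarray(b[max(0,y-h-60):y+h+60,max(0,x-h-60):x+h+60]),t,cv2.TM_CCOEFF_NORMED)
    _,m,_,l=cv2.minMaxLoc(r);d=np.array(l)-[x-h-max(0,x-h-60),y-h-max(0,y-h-60)]
    z=.066
    print(n,"score",round(m,3),"px",d,"mm",(bed(ray(c,unz([(x+d[0],y+d[1])]),z))-bed(ray(c,unz([(x,y)]),z))).round(1))
E
```

```text
second pl. from s6 [[-97.2 256.1]
 [ 52.8 261.8]
 [ 59.5 115.8]]
expected [[-98.7 259.7]
 [ 49.8 265.7]
 [ 58.9 117.4]]
stackR score 1.0 px [0 0] mm [[0. 0.]]
stackF score 0.999 px [0 0] mm [[0. 0.]]
stackmid score 1.0 px [0 0] mm [[0. 0.]]
plateF score 0.844 px [-14   8] mm [[-0.3 -8.7]]
plateR score 0.777 px [-11   6] mm [[-0.4 -7.9]]
bedcorner score 0.997 px [0 0] mm [[0. 0.]]
```

The stack hasn't moved since the last check, and the plate moved 8.5 mm to about (-21, 10). The 16 N reading was probably a fingertip brushing the second plate's edge. Now I go around to the -x edge with the tool turned 90°.

Emit:
apply_moves(targets=[3.1, 0, -3.3, 18, 85, 3.1, 0, -3.3, 18, 85, 3.1, 0, -3.3, 18, 85, 3.1, 0, -3.3, 18, 85, 3.1, 0, -3.3, 18, 85])

```text
t: 12.25
position: [0.4031, -0.0946, 0.0863]
tcp_rot: [-0.341, 0.341, -0.619, 0.62]
ft_force: [0.4, -0.7, -0.6]
opening: 0.995
```

```bash
python3 - <<'E'
from h import *
goto(-122,8,87,-78.8)
E
```

```text
pos [ 0.4031 -0.0946  0.0863] bed -123.2 6.8 heading z -32.26 q [-0.52  0.3   1.85 -0.    1.    0.05] F [ 0.4  -0.68 -0.64] t 12.25
shift units [-0.057 -0.022  0.002] turn units 9.307 Rcols [[-0.53, 0.0, 0.85], [-0.85, -0.0, -0.53], [0.0, -1.0, 0.0]]
```

Emit:
apply_moves(targets=[0, 0, 0, 9.3, 85, 0, 0, 0, 9.3, 85, 0, 0, 0, 9.3, 85, 0, 0, 0, 9.3, 85, 0, 0, 0, 9.3, 85])

```text
t: 12.75
position: [0.4036, -0.0937, 0.0862]
tcp_rot: [-0.092, 0.092, -0.701, 0.701]
ft_force: [0.1, -0.1, -0.8]
opening: 0.994
```

Emit:
apply_moves(targets=[0, 0, 0, 0.6, 85, 0, 1.0, 0, 0.6, 85, 0, 1.6, 0, 0.6, 85, 0, 1.6, 0, 0.6, 85])

```text
t: 13.15
position: [0.4025, -0.0931, 0.0368]
tcp_rot: [0.074, -0.077, 0.704, -0.702]
ft_force: [0.8, -0.7, -0.1]
opening: 0.993
```

```bash
python3 - <<'E'
from h import *
goto(-122,8,27.5,-78.8)
E
```

```text
pos [ 0.4025 -0.0931  0.0368] bed -123.5 8.5 heading z -77.74 q [-0.52  0.39  1.91 -0.    0.85  0.84] F [ 0.79 -0.69 -0.15] t 13.15
shift units [-0.051  0.308  0.018] turn units 0.212 Rcols [[-0.98, -0.0, 0.21], [-0.21, 0.0, -0.98], [0.0, -1.0, -0.0]]
```

Emit:
apply_moves(targets=[0, 0.15, 0, 0.2, 85, 0, 0.28, 0, 0.2, 85, -0.1, 0.28, 0, 0.2, 85, -0.2, 0.28, 0, 0.2, 85, -0.3, 0.28, 0, 0.2, 85])

```text
t: 13.65
position: [0.4128, -0.0914, 0.0303]
tcp_rot: [-0.07, 0.069, -0.703, 0.704]
ft_force: [0.6, -0.3, -0.4]
opening: 0.997
```

Emit:
apply_moves(targets=[-0.1, 0, 0, 0, 85, -0.2, 0, 0, 0, 85, -0.3, 0, 0, 0, 85, -0.3, 0, 0, 0, 85])

```text
t: 14.05
position: [0.4212, -0.0895, 0.0299]
tcp_rot: [0.069, -0.07, 0.704, -0.704]
ft_force: [-1.1, 0.6, 2.1]
opening: 0.994
```

```bash
python3 - <<'E'
from h import *
goto(-90,8,28,-78.8)
E
```

```text
pos [ 0.4212 -0.0895  0.0299] bed -104.5 8.4 heading z -78.72 q [-0.49  0.42  1.87 -0.    0.85  0.89] F [-1.13  0.6   2.06] t 14.05
shift units [-0.483  0.064  0.013] turn units 0.016 Rcols [[-0.98, -0.0, 0.2], [-0.2, 0.0, -0.98], [0.0, -1.0, -0.0]]
```

Emit:
apply_moves(targets=[0.2, 0, 0, 0, 85, 0.4, 0, 0, 0, 85, 0.4, 0.06, 0, 0, 85, 0.4, 0.07, 0, 0, 85, 0.4, 0.07, 0, 0, 85])

```text
t: 14.55
position: [0.4094, -0.092, 0.0278]
tcp_rot: [-0.069, 0.069, -0.704, 0.704]
ft_force: [0.5, -0.8, -0.0]
opening: 0.994
```

Emit:
apply_moves(targets=[-0.1, 0, 0, 0, 85, -0.2, 0, 0, 0, 85, -0.3, 0, 0, 0, 85, -0.4, 0, 0, 0, 85, -0.5, 0, 0, 0, 85])

```text
t: 15.05
position: [0.4237, -0.0888, 0.0278]
tcp_rot: [0.069, -0.07, 0.704, -0.704]
ft_force: [-3.5, -0.8, 3.0]
opening: 0.993
```

```bash
python3 - <<'E'
from h import *
goto(-90,8,28,-78.8)
import pickle
c=cams.camera("scene");a=zoom(pickle.load(open("c1.pkl","rb")));b=zoom(c)
for n,(x,y),h in(("plateF",(218,500),24),("plateR",(436,363),18)):
    r=cv2.matchTemplate(b[y-h-40:y+h+40,x-h-40:x+h+40],a[y-h:y+h,x-h:x+h],cv2.TM_CCOEFF_NORMED);_,m,_,l=cv2.minMaxLoc(r);d=np.array(l)-40
    print(n,round(m,3),d,(bed(ray(c,unz([(x+d[0],y+d[1])]),.066))-bed(ray(c,unz([(x,y)]),.066))).round(1))
E
```

```text
pos [ 0.4237 -0.0888  0.0278] bed -101.8 8.5 heading z -78.72 q [-0.48  0.43  1.87 -0.    0.84  0.89] F [-3.49 -0.84  3.04] t 15.05
shift units [-0.395 -0.009  0.019] turn units 0.016 Rcols [[-0.98, -0.0, 0.2], [-0.2, 0.0, -0.98], [0.0, -1.0, -0.0]]
plateF 0.954 [8 7] [[6.3 0.7]]
plateR 0.991 [8 7] [[6.9 0.1]]
```

Emit:
apply_moves(targets=[-0.1, 0, 0, 0, 85, -0.18, 0, 0, 0, 85, -0.24, 0, 0, 0, 85, -0.24, 0, 0, 0, 85])

```text
t: 15.5
position: [0.4315, -0.0876, 0.0278]
tcp_rot: [-0.07, 0.069, -0.704, 0.704]
ft_force: [-1.2, -0.5, 0.9]
opening: 0.998
```

Emit:
apply_moves(targets=[-0.02, 0, 0, 0, 85, -0.04, 0, 0, 0, 85, -0.06, 0, 0, 0, 85, -0.06, 0, 0, 0, 85])

```text
t: 15.9
position: [0.4329, -0.0872, 0.0278]
tcp_rot: [0.069, -0.069, 0.704, -0.704]
ft_force: [-2.7, -0.5, 0.7]
opening: 0.996
```

```bash
cat > tr.py <<'E'
from h import *
import pickle
goto(-90,8,28,-78.8)
c=cams.camera("scene");a=zoom(pickle.load(open("c1.pkl","rb")));b=zoom(c)
for n,(x,y),h in(("plateF",(218,500),20),("plateR",(436,363),14)):
    y0,x0=y-h-40,x-h-60
    r=cv2.matchTemplate(b[y0:y+h+60,x0:x+h+60],a[y-h:y+h,x-h:x+h],cv2.TM_CCOEFF_NORMED);_,m,_,l=cv2.minMaxLoc(r);d=np.array(l)-[60,40]
    print(n,round(m,3),d,(bed(ray(c,unz([(x+d[0],y+d[1])]),.066))-bed(ray(c,unz([(x,y)]),.066))).round(1))
E
python3 tr.py
```

```text
pos [ 0.4329 -0.0872  0.0278] bed -92.6 8.3 heading z -78.74 q [-0.47  0.44  1.85  0.    0.85  0.91] F [-2.66 -0.47  0.68] t 15.9
shift units [-0.085 -0.005  0.01 ] turn units 0.012 Rcols [[-0.98, 0.0, 0.2], [-0.2, 0.0, -0.98], [-0.0, -1.0, -0.0]]
plateF 0.948 [18 19] [[15.9  0.3]]
plateR 0.993 [19 16] [[15.9  0.5]]
```

Emit:
apply_moves(targets=[-0.015, 0, 0, 0, 85, -0.03, 0, 0, 0, 85, -0.03, 0, 0, 0, 85])

```text
t: 16.25
position: [0.4338, -0.0871, 0.0278]
tcp_rot: [-0.069, 0.069, -0.704, 0.704]
ft_force: [-2.2, -0.7, 0.3]
opening: 0.993
```

Emit:
apply_moves(targets=[-0.015, 0, 0, 0, 85, -0.03, 0, 0, 0, 85, -0.03, 0, 0, 0, 85])

```text
t: 16.55
position: [0.4341, -0.0869, 0.0278]
tcp_rot: [0.069, -0.07, 0.704, -0.704]
ft_force: [-5.7, -2.3, 1.7]
opening: 0.993
```

Emit:
apply_moves(targets=[-0.007, 0, 0, 0, 85, -0.013, 0, 0, 0, 85, -0.013, 0, 0, 0, 85])

```text
t: 16.85
position: [0.4342, -0.0869, 0.0277]
tcp_rot: [0.069, -0.07, 0.704, -0.704]
ft_force: [-7.4, -2.9, 2.3]
opening: 0.992
```

The side bar is felt: 7.4 N with no further motion. I'll back off and go around to the +y edge.

Emit:
apply_moves(targets=[0.15, 0, 0, 0, 85, 0.3, 0, 0, 0, 85, 0.3, -1.0, 0, 0, 85, 0.3, -2.0, 0, 0, 85, 0.3, -2.0, 0, 0, 85])

```text
t: 17.35
position: [0.428, -0.0894, 0.0908]
tcp_rot: [-0.072, 0.067, -0.702, 0.705]
ft_force: [1.0, -0.6, -1.1]
opening: 0.996
```

```bash
sed -i 's/^goto.*/goto(-6,100,88,11.2)/' tr.py; python3 tr.py
```

```text
pos [ 0.428  -0.0894  0.0908] bed -97.8 7.1 heading z -78.74 q [-0.48  0.32  1.79  0.    1.02  0.9 ] F [ 1.01 -0.62 -1.1 ] t 17.35
shift units [-3.062  0.099 -3.094] turn units -17.988 Rcols [[-0.98, 0.01, 0.2], [-0.2, -0.0, -0.98], [-0.01, -1.0, 0.0]]
plateF 0.947 [19 20] [[16.7  0.4]]
plateR 0.989 [20 17] [[16.8  0.4]]
```

Emit:
apply_moves(targets=[-3.1, 0, -3.1, -18, 85, -3.1, 0, -3.1, -18, 85, -3.1, 0, -3.1, -18, 85, -3.1, 0, -3.1, -18, 85, -3.1, 0, -3.1, -18, 85])

```text
t: 17.9
position: [0.4991, 0.0218, 0.0865]
tcp_rot: [0.324, -0.325, 0.628, -0.628]
ft_force: [-1.2, -0.1, 0.1]
opening: 0.995
```

Emit:
apply_moves(targets=[0, 0, 0, -9.4, 85, 0, 0, 0, -9.4, 85, 0, 0, 0, -9.4, 85, 0, 0, 0, -9.4, 85, 0, 0, 0, -9.4, 85])

```text
t: 18.4
position: [0.4988, 0.0209, 0.0867]
tcp_rot: [-0.532, 0.532, -0.466, 0.465]
ft_force: [-0.1, -0.3, -0.5]
opening: 0.999
```

```bash
python3 tr.py
```

```text
pos [0.4988 0.0209 0.0867] bed -6.9 101.5 heading z 7.56 q [-0.2   0.42  1.62  0.    1.09 -0.33] F [-0.05 -0.3  -0.54] t 18.4
shift units [ 0.049 -0.044  0.032] turn units -0.728 Rcols [[0.13, -0.0, 0.99], [-0.99, 0.0, 0.13], [-0.0, -1.0, -0.0]]
plateF 0.947 [19 20] [[16.7  0.4]]
plateR 0.993 [20 17] [[16.8  0.4]]
```

Emit:
apply_moves(targets=[0.04, 0, 0, -0.75, 85, 0.04, 0.8, 0, -0.75, 85, 0.04, 1.6, 0, -0.75, 85, 0.04, 1.9, 0, -0.75, 85, 0.04, 1.9, 0, -0.75, 85])

```text
t: 18.95
position: [0.4986, 0.0197, 0.0296]
tcp_rot: [-0.545, 0.546, -0.451, 0.449]
ft_force: [0.3, 0.5, 1.0]
opening: 0.996
```

Emit:
apply_moves(targets=[0, 0, 0, 0, 85, 0, 0, 0, 0, 85])

```text
t: 19.15
position: [0.4999, 0.0195, 0.0317]
tcp_rot: [0.546, -0.545, 0.45, -0.451]
ft_force: [0.4, 0.0, 0.5]
opening: 0.99
```

```bash
python3 tr.py
```

```text
pos [0.4999 0.0195 0.0317] bed -6.1 100.0 heading z 10.93 q [-0.2   0.51  1.69  0.    0.95 -0.39] F [0.36 0.04 0.55] t 19.15
shift units [ 0.002 -1.877  0.005] turn units -0.054 Rcols [[0.19, 0.0, 0.98], [-0.98, -0.0, 0.19], [0.0, -1.0, 0.0]]
plateF 0.946 [19 20] [[16.7  0.4]]
plateR 0.953 [18 19] [[17.3 -1.4]]
```

Emit:
apply_moves(targets=[0, 0.06, 0, -0.05, 85, 0, 0.12, 0, -0.05, 85, 0, 0.12, 0, -0.05, 85])

```text
t: 19.5
position: [0.4993, 0.0196, 0.0271]
tcp_rot: [-0.546, 0.546, -0.449, 0.449]
ft_force: [-0.3, -0.4, -0.5]
opening: 0.999
```

Emit:
apply_moves(targets=[0.08, 0, 0, 0, 85, 0.16, 0, 0, 0, 85, 0.24, 0, 0, 0, 85, 0.3, 0, 0, 0, 85, 0.3, 0, 0, 0, 85])

```text
t: 20.0
position: [0.5011, 0.0106, 0.0272]
tcp_rot: [-0.546, 0.546, -0.449, 0.449]
ft_force: [-0.4, 2.3, 0.7]
opening: 0.997
```

```bash
python3 tr.py
```

```text
pos [0.5011 0.0106 0.0272] bed -6.6 91.0 heading z 11.19 q [-0.22  0.52  1.69 -0.    0.94 -0.41] F [-0.4   2.27  0.7 ] t 20.0
shift units [-0.299 -2.025  0.021] turn units -0.001 Rcols [[0.19, -0.0, 0.98], [-0.98, 0.0, 0.19], [-0.0, -1.0, -0.0]]
plateF 0.943 [12 25] [[17.1 -4.2]]
plateR 0.936 [14 22] [[17.6 -4.6]]
```

Emit:
apply_moves(targets=[0.05, 0, 0, 0, 85, 0.1, 0, 0, 0, 85, 0.14, 0, 0, 0, 85, 0.14, 0, 0, 0, 85])

```text
t: 20.45
position: [0.502, 0.0065, 0.0272]
tcp_rot: [-0.546, 0.546, -0.449, 0.449]
ft_force: [-0.7, 1.5, 0.6]
opening: 0.995
```

Emit:
apply_moves(targets=[0.015, 0, 0, 0, 85, 0.03, 0, 0, 0, 85, 0.03, 0, 0, 0, 85])

```text
t: 20.75
position: [0.5021, 0.0058, 0.0272]
tcp_rot: [-0.546, 0.546, -0.449, 0.449]
ft_force: [1.0, 2.7, -0.8]
opening: 0.994
```

```bash
python3 tr.py
```

```text
pos [0.5021 0.0058 0.0272] bed -6.6 86.1 heading z 11.21 q [-0.22  0.52  1.68 -0.    0.94 -0.42] F [ 1.03  2.74 -0.75] t 20.75
shift units [-0.464 -2.025  0.019] turn units 0.002 Rcols [[0.19, -0.0, 0.98], [-0.98, -0.0, 0.19], [0.0, -1.0, -0.0]]
plateF 0.896 [-19  36] [[ 12.9 -20.5]]
plateR 0.945 [ 7 26] [[17.4 -9.6]]
```

Now fine steps towards the rear bar.

Emit:
apply_moves(targets=[0.015, 0, 0, 0, 85, 0.03, 0, 0, 0, 85, 0.03, 0, 0, 0, 85])

```text
t: 21.1
position: [0.5023, 0.0049, 0.0272]
tcp_rot: [0.546, -0.546, 0.449, -0.449]
ft_force: [-0.3, 1.9, -0.2]
opening: 0.994
```

Emit:
apply_moves(targets=[0.01, 0, 0, 0, 85, 0.025, 0, 0, 0, 85, 0.025, 0, 0, 0, 85])

```text
t: 21.4
position: [0.5023, 0.0044, 0.0272]
tcp_rot: [0.546, -0.546, 0.449, -0.449]
ft_force: [-1.3, 5.2, 1.1]
opening: 0.992
```

Emit:
apply_moves(targets=[0.007, 0, 0, 0, 85, 0.014, 0, 0, 0, 85, 0.014, 0, 0, 0, 85])

```text
t: 21.7
position: [0.5022, 0.0042, 0.0272]
tcp_rot: [0.547, -0.546, 0.449, -0.448]
ft_force: [-1.1, 6.5, 1.8]
opening: 0.999
```

Emit:
apply_moves(targets=[0.007, 0, 0, 0, 85, 0.015, 0, 0, 0, 85, 0.015, 0, 0, 0, 85])

```text
t: 22.0
position: [0.5021, 0.0041, 0.0272]
tcp_rot: [0.547, -0.546, 0.449, -0.448]
ft_force: [-1.2, 8.3, 2.0]
opening: 0.995
```

Rear contact at about 8 N. I'll release, lift clear, and check.

Emit:
apply_moves(targets=[-0.1, 0, 0, 0, 85, -0.2, 0, 0, 0, 85, -0.2, -1.0, 0, 0, 85, -0.2, -2.5, 0, 0, 85, -3.0, -4.0, 0, 0, 85])

```text
t: 22.5
position: [0.4954, 0.0495, 0.1289]
tcp_rot: [0.546, -0.545, 0.448, -0.452]
ft_force: [0.3, 0.4, -0.9]
opening: 0.993
```

Emit:
apply_moves(targets=[-1.5, 0, 0, 0, 85, -3, 0, 0, 0, 85, -4, 0, 0, 0, 85, -4, 0, 0, 0, 85])

```text
t: 22.9
position: [0.4688, 0.1728, 0.126]
tcp_rot: [0.547, -0.547, 0.448, -0.448]
ft_force: [-0.6, -1.1, -0.8]
opening: 0.998
```

```bash
python3 tr.py; python3 - <<'E'
from h import *
c=cams.camera("scene")
pickle=__import__("pickle");pickle.dump(c,open("c2.pkl","wb"))
b=c["image"][190:310,220:350]
cv2.imwrite("pics/s7.png",cv2.resize(b,None,fx=6,fy=5,interpolation=cv2.INTER_CUBIC)[:,:,::-1])
E
```

```text
pos [0.4688 0.1728 0.126 ] bed -6.9 256.4 heading z 11.44 q [ 0.12  0.37  1.57 -0.    1.2  -0.08] F [-0.6  -1.1  -0.79] t 22.9
shift units [5.215 1.268 0.006] turn units 0.047 Rcols [[0.2, 0.0, 0.98], [-0.98, 0.0, 0.2], [0.0, -1.0, 0.0]]
plateF 0.878 [-19  36] [[ 12.9 -20.5]]
plateR 0.978 [ 4 26] [[ 16.4 -10.9]]
```

View pics/s7.png

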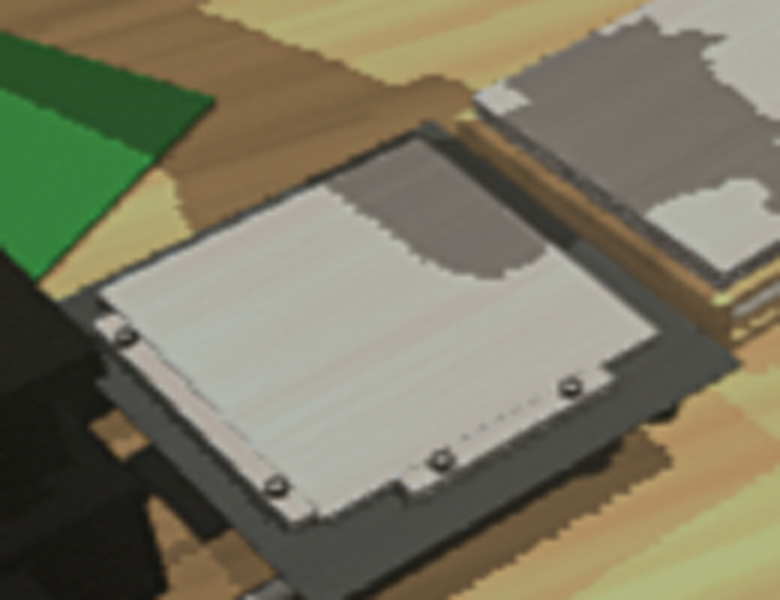

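The plate sits against both bars, with thin dashed seams along the rear bar (zoomed px (130,340) to (300,500)) and the side bar ((400,480) to (610,375)). The rear push may have slid it about 1 mm off the side bar, so I'll repeat the gentle side nudge.

Emit:
apply_moves(targets=[8.5, 0, -3.8, 18, 85, 8.5, 0, -3.8, 18, 85, 8.5, 0, -3.8, 18, 85, 8.5, 0, -3.8, 18, 85, 8.5, 0, -3.8, 18, 85])

```text
t: 23.5
position: [0.413, -0.0766, 0.126]
tcp_rot: [-0.342, 0.342, -0.619, 0.619]
ft_force: [0.6, -1.0, 0.4]
opening: 0.996
```

```bash
sed -i 's/^goto.*/goto(-112,-2,88,-78.8)/' tr.py; python3 tr.py
```

```text
pos [ 0.413  -0.0766  0.126 ] bed -110.0 22.6 heading z -32.21 q [-0.47  0.25  1.77 -0.    1.12  0.1 ] F [ 0.57 -1.01  0.41] t 23.5
shift units [0.639 1.268 0.514] turn units 9.318 Rcols [[-0.53, 0.0, 0.85], [-0.85, -0.0, -0.53], [0.0, -1.0, 0.0]]
plateF 0.879 [-19  36] [[ 12.9 -20.5]]
plateR 0.974 [ 4 26] [[ 16.4 -10.9]]
```

Emit:
apply_moves(targets=[0.65, 1.2, 0.4, 9.3, 85, 0.65, 1.2, 0.4, 9.3, 85, 0.65, 1.2, 0.4, 9.3, 85, 0.65, 1.2, 0.4, 9.3, 85, 0.65, 1.2, 0.4, 9.3, 85])

```text
t: 24.05
position: [0.4136, -0.0978, 0.0898]
tcp_rot: [-0.091, 0.091, -0.701, 0.701]
ft_force: [-0.3, 0.4, -1.0]
opening: 0.998
```

Emit:
apply_moves(targets=[0, 0, 0, 0.75, 85, 0, 1.0, 0, 0.75, 85, 0, 1.7, 0, 0.75, 85, 0, 1.7, 0, 0.75, 85, 0, 1.7, 0, 0.75, 85])

```text
t: 24.55
position: [0.4138, -0.0973, 0.0392]
tcp_rot: [-0.071, 0.071, -0.704, 0.704]
ft_force: [0.7, 0.2, 1.0]
opening: 0.998
```

```bash
sed -i 's/^goto.*/goto(-92,-2,27.6,-78.8)/' tr.py; python3 tr.py
```

```text
pos [ 0.4138 -0.0973  0.0392] bed -113.2 2.1 heading z -78.55 q [-0.51  0.4   1.88 -0.    0.87  0.86] F [0.73 0.24 0.98] t 24.55
shift units [-0.706  0.388  0.14 ] turn units 0.05 Rcols [[-0.98, -0.0, 0.2], [-0.2, -0.0, -0.98], [0.0, -1.0, 0.0]]
plateF 0.878 [-19  36] [[ 12.9 -20.5]]
plateR 0.976 [ 4 26] [[ 16.4 -10.9]]
```

Emit:
apply_moves(targets=[0, 0.2, 0.1, 0.05, 85, 0, 0.38, 0.1, 0.05, 85, -0.2, 0.38, 0.1, 0.05, 85, -0.4, 0.38, 0.1, 0.05, 85, -0.55, 0.38, 0.1, 0.05, 85])

```text
t: 25.1
position: [0.4314, -0.096, 0.0276]
tcp_rot: [-0.07, 0.069, -0.704, 0.704]
ft_force: [-0.4, -0.1, -0.2]
opening: 0.995
```

Emit:
apply_moves(targets=[0, 0, 0, 0, 85, -0.05, 0, 0, 0, 85, -0.1, 0, 0, 0, 85, -0.1, 0, 0, 0, 85])

```text
t: 25.5
position: [0.4336, -0.0955, 0.0275]
tcp_rot: [-0.069, 0.069, -0.704, 0.704]
ft_force: [-0.4, -0.3, -0.0]
opening: 0.997
```

```bash
python3 tr.py
```

```text
pos [ 0.4336 -0.0955  0.0275] bed -93.5 0.1 heading z -78.73 q [-0.48  0.44  1.84  0.    0.86  0.89] F [-0.38 -0.33 -0.03] t 25.5
shift units [-0.05  -0.004  0.068] turn units 0.014 Rcols [[-0.98, 0.0, 0.2], [-0.2, -0.0, -0.98], [-0.0, -1.0, 0.0]]
plateF 0.878 [-19  36] [[ 12.9 -20.5]]
plateR 0.967 [ 5 26] [[ 16.7 -10.5]]
```

Emit:
apply_moves(targets=[-0.025, 0, 0, 0, 85, -0.05, 0, 0, 0, 85, -0.05, 0, 0, 0, 85])

```text
t: 25.85
position: [0.4348, -0.0952, 0.0274]
tcp_rot: [0.069, -0.07, 0.704, -0.704]
ft_force: [-0.7, -0.4, 0.4]
opening: 0.998
```

Emit:
apply_moves(targets=[-0.01, 0, 0, 0, 85, -0.02, 0, 0, 0, 85, -0.02, 0, 0, 0, 85])

```text
t: 26.15
position: [0.4352, -0.095, 0.0274]
tcp_rot: [0.069, -0.07, 0.704, -0.704]
ft_force: [-2.6, -1.2, 1.1]
opening: 0.994
```

Emit:
apply_moves(targets=[-0.01, 0, 0, 0, 85, -0.02, 0, 0, 0, 85, -0.02, 0, 0, 0, 85])

```text
t: 26.45
position: [0.4354, -0.0949, 0.0273]
tcp_rot: [0.069, -0.07, 0.704, -0.704]
ft_force: [-6.4, -1.4, 2.0]
opening: 0.998
```

Emit:
apply_moves(targets=[-0.007, 0, 0, 0, 85, -0.013, 0, 0, 0, 85, -0.013, 0, 0, 0, 85])

```text
t: 26.75
position: [0.4354, -0.0949, 0.0273]
tcp_rot: [0.069, -0.07, 0.704, -0.704]
ft_force: [-6.5, -2.6, 2.3]
opening: 0.994
```

The side bar is felt again at the same place (7 N, TCP bed x ≈ -91.5). I'll back off and retreat.

Emit:
apply_moves(targets=[0.1, 0, 0, 0, 85, 0.3, 0, 0, 0, 85, 0.4, -1.0, 0, 0, 85, 0.4, -2.5, 0, 0, 85, 0.4, -3.0, 0, 0, 85])

```text
t: 27.25
position: [0.426, -0.098, 0.1208]
tcp_rot: [-0.071, 0.067, -0.703, 0.705]
ft_force: [-0.0, -0.2, -0.7]
opening: 0.992
```

Emit:
apply_moves(targets=[0, 0, 0, 0, 85, 0, 0, 0, 0, 85, 0, 0, 0, 0, 85])

```text
t: 27.55
position: [0.4242, -0.097, 0.1164]
tcp_rot: [0.069, -0.07, 0.704, -0.703]
ft_force: [0.5, 0.4, 0.5]
opening: 0.996
```

```bash
python3 tr.py; python3 - <<'E'
from h import *
import pickle
c=cams.camera("scene");o=pickle.load(open("c2.pkl","rb"));a=zoom(o);b=zoom(c)
for n,(x,y),h in(("plate R corner",(438,390),20),("side bar/plate",(340,430),40),("stackF",(483,360),28),("stackR",(640,245),35)):
    r=cv2.matchTemplate(b[y-h-30:y+h+30,x-h-30:x+h+30],a[y-h:y+h,x-h:x+h],cv2.TM_CCOEFF_NORMED);_,m,_,l=cv2.minMaxLoc(r);print(n,round(m,3),np.array(l)-np.minimum(30,[x-h,y-h]))
# seam width: dark pixels across rear and side seams, wrist view
w=cams.camera("wrist");g=cv2.cvtColor(w["image"],cv2.COLOR_RGB2GRAY)
for nm,A,B in(("rear",[(x,-66,) for x in(-50,0,50)],[(x,-92) for x in(-50,0,50)]),("side",[(60,y) for y in(-35,0,35)],[(86,y) for y in(-35,0,35)])):
    for p,q in zip(A,B):
        X=[[*b2w(*(np.array(p)+(np.array(q)-p)*k/26)),.066] for k in range(27)];u=proj(w,X)
        if u.min()<1 or u[:,0].max()>638 or u[:,1].max()>398: print(nm,p,"out of view",u[0].round());continue
        print(nm,p,cv2.remap(g,u[:,0].astype(np.float32),u[:,1].astype(np.float32),1).ravel().tolist())
E
```

```text
pos [ 0.4242 -0.097   0.1164] bed -103.0 0.4 heading z -78.74 q [-0.5   0.29  1.75  0.    1.11  0.88] F [0.51 0.43 0.45] t 27.55
shift units [-0.371  2.959  0.085] turn units 0.012 Rcols [[-0.98, -0.0, 0.2], [-0.2, 0.0, -0.98], [0.0, -1.0, -0.0]]
plateF 0.874 [-19  36] [[ 12.9 -20.5]]
plateR 0.972 [ 5 26] [[ 16.7 -10.5]]
plate R corner 0.991 [1 1]
side bar/plate 0.97 [0 0]
stackF 0.978 [0 0]
stackR 0.98 [0 0]
rear (-50, -66) [170, 170, 171, 171, 172, 171, 171, 170, 171, 165, 121, 82, 125, 142, 43, 29, 46, 112, 145, 145, 87, 34, 45, 74, 78, 79, 77]
rear (0, -66) [170, 171, 170, 171, 171, 171, 170, 170, 171, 168, 129, 99, 157, 169, 171, 169, 170, 169, 169, 167, 169, 134, 82, 81, 78, 79, 82]
rear (50, -66) out of view [427. -29.]
side (60, -35) out of view [376. -49.]
side (60, 0) out of view [317. -49.]
side (60, 35) out of view [258. -49.]
```

```bash
python3 -c "
from station import finish_job
print(finish_job())"
```

```text
the job is handed in; nothing more can be done
None
```

I slid the top plate off the stack onto the bed and nudged it against both stop bars by feel. The gripper then backed off clear, and I handed the job in at about t = 28 s. `finish_job` gives no verdict, so what follows are my own checks.

- **Side bar:** I felt contact twice at about the same place, with pushes of about 7–8 N. The second nudge, after the rear push, took up well under 1 mm.
- **Rear bar:** contact came at about 8.5 N. The wrist camera showed a thin seam of about 1 mm, nearly even at the two points I could see; the third point was out of view. Part of that seam is probably the bar's own darker face.
- **Side seam:** it was out of the wrist camera's view at the end, so this edge rests on feel and the scene view.
- **Stack:** image tracking showed no movement since the plate crossed. Against the start, my only comparison is by picked corners, which differed by up to 4 mm; I put that down to measuring error.
- **Unplanned contact:** while lowering the tips just after the crossing, I read about 16.5 N upward and 12 N sideways. It was probably a fingertip on the second plate's edge, and the images showed no shift from it.
- **Failed check:** the tracker lost one plate corner (beside the bars) near the end, so I ignored that reading.
- **Bystanders:** I kept clear of them but did not measure them again at the end.

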